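# Find the push block with the loose handle

## Task

One of the three jointer push blocks in the plywood rack has a handle that has worked loose on its bolt. Find it by gently rocking the handles away from you and back again, without shoving the blocks along or tipping them up in their bays, then lift that block by its handle into the red repair tray and leave it lying flat there; leave the other two in their bays.

Things in the scene. Friction and masses are not known exactly. Their poses are not given: they have to be found in the camera images.
- rack: Fixed open plywood tray, 306 x 323 x 36 mm (x, y, z), walls 8 mm thick, with three equal bays side by side along its y, each 290 mm long (x) and 97 mm wide; bay centres 105 mm apart, and the floor 8 mm thick. Origin: centre of its underside, on the bench; z up. It may stand to the left or right, turned by up to 0.2 rad; its +x points roughly away from the robot.
- repair_tray: Fixed open red tray without bays, 316 x 126 x 36 mm, walls and floor 8 mm thick, inside 300 x 110 mm. Origin: centre of its underside, on the bench; its long side is its x, which points roughly away from the robot (turned by up to 0.2 rad).
- block_a: Push block, about 0.85 kg: flat sole 280 x 80 x 20 mm (rubber under aluminium) along its x, in its bay with 5 mm to spare at each end. Dark walnut handle standing upright 20 mm behind the middle (block x = -20 mm): 40 mm in x, 28 mm in y, straight-sided from 54 to 120 mm above the underside, round top at 140 mm. Origin: centre of the underside; x away from the robot, z up. All three look alike.
- block_b: The same kind of block as block_a, in another bay.
- block_c: The same kind of block as block_a, in another bay.
- grip_a (a point): Point on the handle's middle line, 104 mm above the block's underside, 60 mm above the side-to-side bolt on which the handle can only rock fore and aft (block x); starts upright. Sound handle: moves under 1 mm each way, then stiff. Loose (packing under its foot worn): moves freely, under 1 N, about 5 mm each way, then stiff. Push with 3 to 5 N: at 7 to 11 N the block slides or tips up in its bay.
- grip_b (a point): The same point on the handle of block_b. Any block: when lifted by a loose handle, the sole hangs nose (+x end) down by about 0.1 rad and levels itself as it is set down; with a sound handle it hangs almost level.
- grip_c (a point): The same point on the handle of block_c.
- glue: Bystander: blue glue bottle with a white cap, 52 mm in diameter, 130 mm tall, standing. Origin: centre of its foot.
- sanding_pad: Bystander: yellow rubber sanding grip on a brown pad, 120 x 60 x 35 mm. Origin: centre of its underside.
- walnut_offcut: Bystander: half-round dark walnut piece, 55 x 22 x 21 mm. Origin: centre of its underside.

How it is judged:
On the way, in this order (a step that is already met when the one before it is completed fails the run):
1. a handle that gives 4 mm or more has been rocked away from the robot, its block still in its bay (((x of grip_a in the frame of block_a above -0.016 m and distance of block_a from where it was at the start of the episode below 0.012 m) or (x of grip_b in the frame of block_b above -0.016 m and distance of block_b from where it was at the start of the episode below 0.012 m) or (x of grip_c in the frame of block_c above -0.016 m and distance of block_c from where it was at the start of the episode below 0.012 m))), for 0.05 s.
2. then back 4 mm or more past upright towards the robot, its block still in its bay (((x of grip_a in the frame of block_a below -0.024 m and distance of block_a from where it was at the start of the episode below 0.012 m) or (x of grip_b in the frame of block_b below -0.024 m and distance of block_b from where it was at the start of the episode below 0.012 m) or (x of grip_c in the frame of block_c below -0.024 m and distance of block_c from where it was at the start of the episode below 0.012 m))), for 0.05 s.
3. a block whose loose handle gives 4 mm or more under its weight hangs by that handle over the repair tray (((x of grip_a in the frame of block_a below -0.024 m and height (world z) of block_a above 0.02 m and horizontal distance between block_a and repair_tray below 0.06 m) or (x of grip_b in the frame of block_b below -0.024 m and height (world z) of block_b above 0.02 m and horizontal distance between block_b and repair_tray below 0.06 m) or (x of grip_c in the frame of block_c below -0.024 m and height (world z) of block_c above 0.02 m and horizontal distance between block_c and repair_tray below 0.06 m))), for 0.05 s.
At the end, for the whole second after the job is handed in: The block with the loose handle lies flat on the floor of the red repair tray (inside its walls, within 4 mm of the floor, tilted less than 0.04 rad), at rest and let go; the two sound blocks lie flat in their own bays, less than 12 mm from where they were (((x of block_a in the frame of repair_tray between -0.02 and 0.02 m and y of block_a in the frame of repair_tray between -0.025 and 0.025 m and z of block_a in the frame of repair_tray below 0.012 m and angle between block_a's own z axis and vertical below 0.04 rad and linear speed of block_a below 0.02 m/s and distance of each of block_b, block_c from where it was at the start of the episode below 0.012 m and angle between each of block_b, block_c's own z axis and vertical below 0.02 rad) or (x of block_b in the frame of repair_tray between -0.02 and 0.02 m and y of block_b in the frame of repair_tray between -0.025 and 0.025 m and z of block_b in the frame of repair_tray below 0.012 m and angle between block_b's own z axis and vertical below 0.04 rad and linear speed of block_b below 0.02 m/s and distance of each of block_a, block_c from where it was at the start of the episode below 0.012 m and angle between each of block_a, block_c's own z axis and vertical below 0.02 rad) or (x of block_c in the frame of repair_tray between -0.02 and 0.02 m and y of block_c in the frame of repair_tray between -0.025 and 0.025 m and z of block_c in the frame of repair_tray below 0.012 m and angle between block_c's own z axis and vertical below 0.04 rad and linear speed of block_c below 0.02 m/s and distance of each of block_a, block_b from where it was at the start of the episode below 0.012 m and angle between each of block_a, block_b's own z axis and vertical below 0.02 rad))); the robot touches nothing.
It fails at once if a block still lying in the rack is shoved along in its bay by more than 3 mm ((distance of block_a from where it was at the start of the episode between 0.003 and 0.02 m and height (world z) of block_a below 0.0095 m) or (distance of block_b from where it was at the start of the episode between 0.003 and 0.02 m and height (world z) of block_b below 0.0095 m) or (distance of block_c from where it was at the start of the episode between 0.003 and 0.02 m and height (world z) of block_c below 0.0095 m)).
It fails at once if a block is tipped up in its bay (over 0.02 rad) by pushing its handle, without being gripped ((angle between block_a's own z axis and vertical above 0.02 rad and distance of block_a from where it was at the start of the episode below 0.02 m and contact force between the fingers and block_a between 0.5 and 14 N) or (angle between block_b's own z axis and vertical above 0.02 rad and distance of block_b from where it was at the start of the episode below 0.02 m and contact force between the fingers and block_b between 0.5 and 14 N) or (angle between block_c's own z axis and vertical above 0.02 rad and distance of block_c from where it was at the start of the episode below 0.02 m and contact force between the fingers and block_c between 0.5 and 14 N)).
It fails at once if a bystander is knocked (moved more than 20 mm) (distance of any of glue, sanding_pad, walnut_offcut from where it was at the start of the episode above 0.02 m).
It fails at once if a block is tipped over (angle between any of block_a, block_b, block_c's own z axis and vertical above 0.5 rad).
It also fails if it takes over 72 s, if anything falls off the work surface, if the arm or the gripper's body presses on something with over 40 N, if the wrist force passes 120 N, or if a joint passes its speed limit or range.

## Robot

A 6-joint arm with a two-finger parallel gripper is mounted at the origin on the work surface. World frame = base frame: x ahead of the robot, y to its left, z up, the work surface at z = 0. Lengths are in m, angles in rad, forces in N, time in s.
With the tool pointing down it reaches from about 0.275 to 0.725 m from the base axis. Payload 5.6 kg.
Tool frame: the origin (TCP) lies at the very end of the fingers, on their centre line; the grasp point (between the pads) lies 19 mm behind it; y points along the fingers, x is the direction in which the jaws open and shut, and the axes are right-handed (so a half turn about y gives the same grasp; the last joint's range is limited). The gripper opens to 85 mm and grips with 20 to 120 N. Pads are 22 mm wide; open, the fingers measure 114 mm over their backs; the gripper's body (76 mm by 85 mm) begins 54 mm behind the grasp point. The pads swing forward as they close: fully open they stand 13 mm farther back than shut.
Start: joints at [1.499, 0.255, 0.108, 0, -1.424, -0.285], TCP at [0.192, 0.515, 0.231] pointing down, gripper open.
Joint ranges: [-2.95, 2.95], [-1.21, 1.97], [-1.09, 1.5], [-2.87, 1.71], [-2.94, -0.07], [-3.05, 3.05]. Speed limits (rad/s): [2.57, 2.57, 3.14, 3.14, 3.14, 3.14].

## Interface

Orientations are given as a rotation vector (axis times angle).
In Python, from station import state, optics, ticket gives the robot as it stands.
- The arm moves only by the tool play_rows, never from a script. Its argument "rows" is a list of rows, each a list of 4 numbers: the shift along the tool's x, y, z in units of 30 mm (1.0 is 30 mm), then the turn about the tool's y in rad. In form: [[tx, ty, tz, turn], ...]. A call has 1 to 20 rows; each row is the pose to reach, as a shift and turn from the pose commanded when the call began, along the tool's axes at that moment; what a row does not reach only later rows make up. A row lasts 1/12 s, in which the tool goes at most 41.7 mm and 7.16 degrees, less where a joint would pass 70% of its speed; a pose out of reach is approached as far as the arm can. A call with a gripper value outside its range is refused whole. "fingers" is the finger opening in mm, from 0 to 85.4, set as the call begins (left out, the last holds). The fingers move at their own pace and stop on an object; the grip force is fixed at half the most. Time passes only in rows, so rows that repeat a pose let the fingers close. It gives the time, the measured TCP pose, the force and the opening at its end, in the units of the state.
- state(): the state, without advancing time (a new reading comes with each control period).
- optics.snapshot(name): name is "side" or "top" or "wrist"; returns the picture (400x640x3 uint8, red, green, blue); there is no depth.
- optics.camera_model(name): a dict with "mtx" (3x3 intrinsics, pixels), "k1" (the pictures are not rectified: a ray, as slopes to the right and down, at radius r is drawn at 1 + k1 r^2 times it, then the intrinsics apply), "xyz" and "orientation" of the camera in the world; the wrist camera has in their place "tool_from_camera" (4x4, takes a point from camera to tool coordinates, whose origin is the TCP and whose axes are the tool frame's). Camera axes: x right, y down, z forward; pixel columns grow to the right and rows downward; lengths in m; the calibration is good to about 2 mm. A picture is of the moment at which its call begins: read the wrist's pose just before it. camera_model takes no time and is no camera call.
- ticket.sign_off(): hands the job in, once; it reports no verdict.
The state is a dict: "clock": time; "joint_positions": joint angles; "joint_vel": joint speeds; "joint_torque": joint torques, N m; "tcp_pos": TCP position; "tool_rot": TCP orientation; "force": force on the tool from outside, world axes, zero at the start; "wrist_torque": the same for the moment, N m; "grip_width": finger opening in m.
Only numpy, scipy, OpenCV 4.12 (cv2) and the standard library are available. Lean on these libraries where they do the work, as an engineer would, in place of code of your own. Each camera call takes 0.05 s, during which the arm holds its last target.

## Working session

There is one attempt and no reset: what is moved stays moved. The work goes in short steps, Python scripts to look and compute and a tool call to move; the robot and the scene stay as the last step left them, time stands still between calls to the robot, and variables do not carry over. Pictures are saved under pics/ and viewed, and the job is handed in when it is done.

Besides the shell and the picture viewer there is one more tool, called after "Call:" by a JSON object that holds its "api" and its "payload". play_rows: Moves the arm, as the interface text tells. Its arguments: {"type":"object","properties":{"rows":{"type":"array","items":{"type":"array","items":{"type":"number"}}},"fingers":{"type":"number"}},"required":["rows"]}

```bash
ls; mkdir -p pics; python3 - <<'E'
from station import state, optics, ticket
import cv2
s=state()
for k,v in s.items(): print(k,v)
for n in ["side","top","wrist"]:
    m=optics.camera_model(n); print(n,m)
    im=optics.snapshot(n); cv2.imwrite(f"pics/{n}0.png",im[:,:,::-1])
E
```

```text
pics
clock 0.0
joint_positions [ 1.49857214e+00  2.55745488e-01  1.06992353e-01 -4.64445208e-04
 -1.42389246e+00 -2.84593519e-01]
joint_vel [-0.00067427  0.00231067 -0.00154661 -0.00100556 -0.0005402   0.00058956]
joint_torque [ 7.85315515e-04 -3.86634922e+01  2.37931395e+01  5.36502689e+00
 -6.33932985e-03 -9.47033044e-06]
tcp_pos [0.19189042 0.51490865 0.23039334]
tool_rot [-1.02032245  1.46638483 -1.46843981]
force [-0.64686477  0.14108266 -0.45695828]
wrist_torque [-0.00794573 -0.03659956 -0.08288383]
grip_width 0.08544563105707342
side {'mtx': array([[395.42604761,   0.        , 323.41122444],
       [  0.        , 395.42604761, 197.04569425],
       [  0.        ,   0.        ,   1.        ]]), 'k1': 0.012069215545888846, 'xyz': array([ 0.49424289, -0.6362973 ,  0.6058357 ]), 'orientation': array([-2.2078059 ,  0.19177662, -0.12625028])}
top {'mtx': array([[438.98541364,   0.        , 326.58824472],
       [  0.        , 438.98541364, 192.82601447],
       [  0.        ,   0.        ,   1.        ]]), 'k1': -0.061919410431436915, 'xyz': array([ 0.47007702, -0.00533444,  1.14951685]), 'orientation': array([-2.12438264,  2.1630743 , -0.16084098])}
wrist {'mtx': array([[343.04854144,   0.        , 313.11835027],
       [  0.        , 343.04854144, 195.89922718],
       [  0.        ,   0.        ,   1.        ]]), 'k1': -0.06420756533846352, 'tool_from_camera': array([[ 9.99999486e-01,  9.27534859e-04, -4.09228776e-04,
         3.22185696e-04],
       [ 6.52415633e-04, -2.79809461e-01,  9.60055332e-01,
        -1.43826747e-01],
       [ 7.75978703e-04, -9.60055105e-01, -2.79809923e-01,
         7.09397934e-02],
       [ 0.00000000e+00,  0.00000000e+00,  0.00000000e+00,
         1.00000000e+00]])}
```

View pics/top0.png

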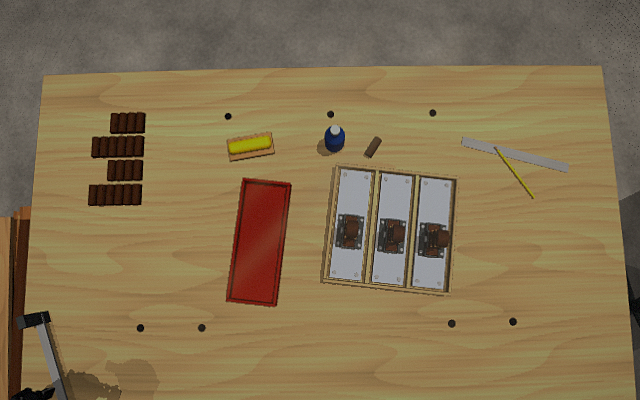

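View pics/side0.png

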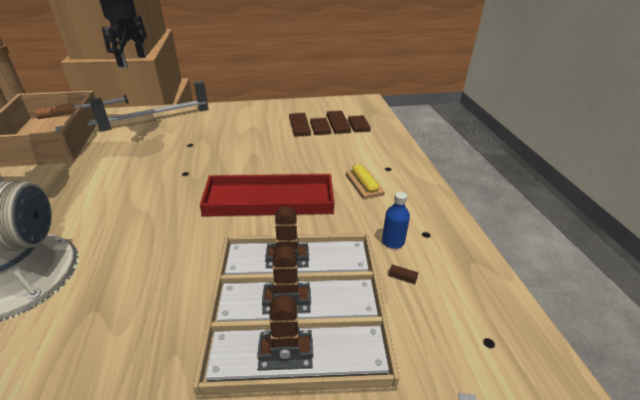

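View pics/wrist0.png

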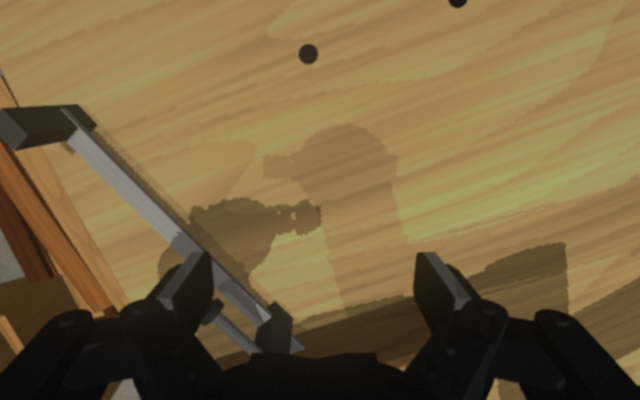

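Top view: the rack is on the right with three light soles (cols 330–450, rows 170–290). The red tray is at cols 228–290, rows 180–305. The glue is at (335,138), the offcut at (373,147) and the pad at (250,145). Next I'll measure the block and tray poses.

```bash
cat > h.py <<'E'
import numpy as np, cv2
from scipy.spatial.transform import Rotation as R
from station import state, optics, ticket
def rays(name,px):
    m=optics.camera_model(name); 
    p=np.atleast_2d(np.array(px,float))
    K=m['mtx']; d=np.column_stack([(p[:,0]-K[0,2])/K[0,0],(p[:,1]-K[1,2])/K[1,1]])
    u=d.copy()
    for _ in range(20): u=d/(1+m['k1']*(u**2).sum(1,keepdims=True))
    v=np.column_stack([u,np.ones(len(u))])
    if name=='wrist':
        s=state(); Rt=R.from_rotvec(s['tool_rot']).as_matrix(); T=m['tool_from_camera']
        o=Rt@T[:3,3]+s['tcp_pos']; Rc=Rt@T[:3,:3]
    else: o=np.array(m['xyz']); Rc=R.from_rotvec(m['orientation']).as_matrix()
    return o,v@Rc.T
def plane(name,px,z):
    o,d=rays(name,px); t=(z-o[2])/d[:,2]; return o+d*t[:,None]
def rect(name,mask,z):
    c,_=cv2.findContours(mask,cv2.RETR_EXTERNAL,cv2.CHAIN_APPROX_NONE)
    out=[]
    for k in c:
        if cv2.contourArea(k)<800: continue
        P=plane(name,k[:,0,:],z)[:,:2]
        (cx,cy),(w,h),a=cv2.minAreaRect((P*1000).astype(np.float32))
        b=cv2.boxPoints(((cx,cy),(w,h),a))
        e=b[1]-b[0]; f=b[2]-b[1]; L=e if np.hypot(*e)>np.hypot(*f) else f
        if L[0]<0: L=-L
        out.append((np.array([cx,cy])/1000,sorted([w,h]),np.arctan2(L[1],L[0]),cv2.boundingRect(k)))
    return out
E
python3 - <<'E'
from h import *
im=cv2.imread('pics/top0.png'); hsv=cv2.cvtColor(im,cv2.COLOR_BGR2HSV)
H,S,V=cv2.split(hsv)
w=((S<40)&(V>130)).astype(np.uint8)*255; w[:150]=0; w[:,:300]=0;w[:,465:]=0;w[310:]=0
w=cv2.morphologyEx(w,cv2.MORPH_OPEN,np.ones((3,3)))
w=cv2.morphologyEx(w,cv2.MORPH_CLOSE,np.ones((3,3)))
cv2.imwrite('pics/m.png',w)
for r in rect('top',w,0.028): print('white',r)
r_=(((H<8)|(H>172))&(S>150)&(V>60)).astype(np.uint8)*255; r_[:,:200]=0;r_[:,310:]=0
for r in rect('top',r_,0.036): print('red',r)
si=cv2.imread('pics/side0.png')
cv2.imwrite('pics/zt.png',cv2.resize(im[160:310,215:465],None,fx=3,fy=3,interpolation=cv2.INTER_CUBIC))
cv2.imwrite('pics/zs.png',cv2.resize(si[195:390,190:410],None,fx=3,fy=3,interpolation=cv2.INTER_CUBIC))
E
```

```text
white (array([ 0.43518457, -0.26198163]), [77.21179962158203, 82.35564422607422], np.float32(-0.12809192), (413, 253, 32, 36))
white (array([ 0.4465047 , -0.16003183]), [78.81246185302734, 79.0495834350586], np.float32(-0.12330509), (372, 251, 34, 34))
white (array([ 0.46215018, -0.05345014]), [78.34087371826172, 82.73905181884766], np.float32(-0.12808797), (330, 247, 34, 33))
white (array([ 0.61336469, -0.28569995]), [78.74795532226562, 116.51913452148438], np.float32(-0.12958372), (418, 178, 33, 47))
white (array([ 0.6252937 , -0.18303334]), [78.63253784179688, 118.24508666992188], np.float32(-0.12788899), (378, 174, 34, 48))
white (array([ 0.63416003, -0.07602589]), [78.55475616455078, 126.65565490722656], np.float32(-0.13058604), (337, 169, 34, 52))
red (array([0.51838354, 0.1667473 ]), [127.49597930908203, 313.95587158203125], np.float32(-0.12683949), (226, 178, 65, 129))
```

View pics/zt.png

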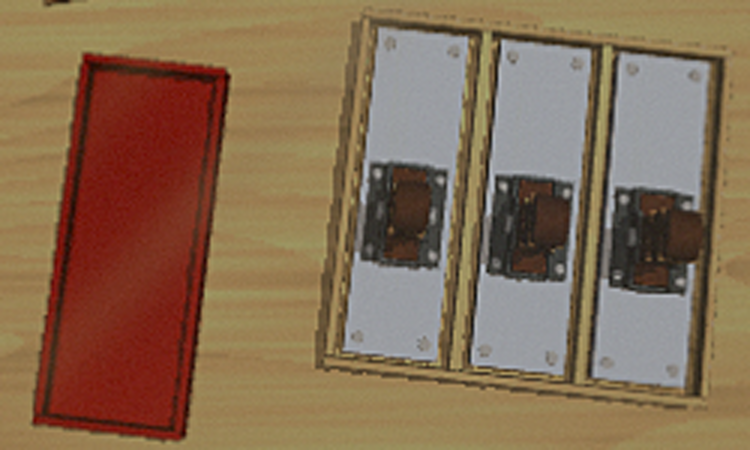

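View pics/zs.png

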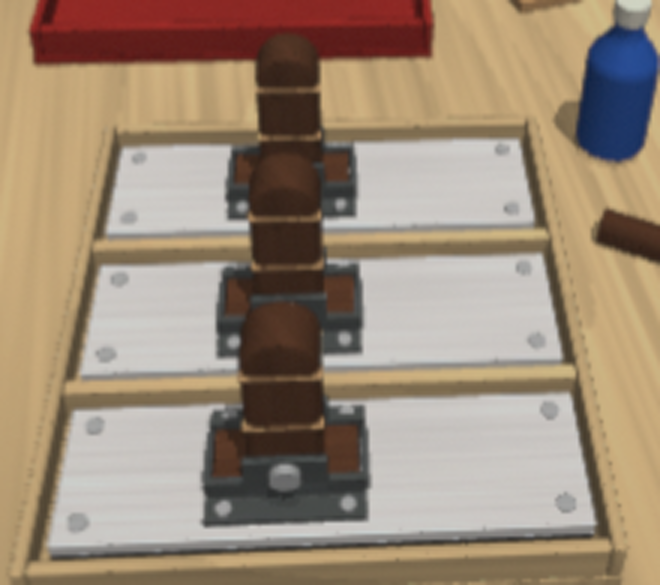

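```bash
cat > m.py <<'E'
from h import *
w=cv2.imread('pics/m.png',0)
c,_=cv2.findContours(w,cv2.RETR_EXTERNAL,cv2.CHAIN_APPROX_NONE)
c=[k for k in c if cv2.contourArea(k)>800]
c.sort(key=lambda k:-k[:,0,0].mean())
g={}
for k in c:
    cx=k[:,0,0].mean(); P=plane('top',k[:,0,:],.028)[:,:2]
    key=int(np.argmin([abs(P[:,1].mean()-y) for y in(-.065,-.171,-.274)])); g.setdefault(key,[]).append(P)
for k in sorted(g):
    P=np.vstack(g[k]); th=-0.128; ux=np.array([np.cos(th),np.sin(th)]); uy=np.array([-ux[1],ux[0]])
    a=P@ux;b=P@uy
    lo,hi=np.percentile(a,[2,98]); A=(a.min()+a.max())/2; B=(b.min()+b.max())/2
    ce=A*ux+B*uy; print(k,'len',np.ptp(a),'wid',np.ptp(b),'centre',ce.round(4),'bolt/handle',(ce-0.02*ux).round(4))
    r=cv2.minAreaRect((P*1000).astype(np.float32)); print(r)
s=state(); M=R.from_rotvec(s['tool_rot']).as_matrix(); print(M.round(3)); print('tool x heading',np.arctan2(M[1,0],M[0,0]))
E
python3 m.py
```

```text
0 len 0.2782022752571417 wid 0.07899167568276608 centre [ 0.559  -0.0662] bolt/handle [ 0.5392 -0.0637]
((559.010009765625, -66.24071502685547), (78.55349731445312, 278.23486328125), 82.5584487915039)
1 len 0.27877841697064915 wid 0.0788551038495717 centre [ 0.5457 -0.1727] bolt/handle [ 0.5259 -0.1701]
((545.6973266601562, -172.76846313476562), (78.79146575927734, 278.7126159667969), 82.5727310180664)
2 len 0.27919384891160964 wid 0.07884453031627953 centre [ 0.5327 -0.2753] bolt/handle [ 0.5129 -0.2727]
((532.7091674804688, -275.1894226074219), (78.74795532226562, 279.194091796875), 82.57540893554688)
[[-0.349 -0.     0.937]
 [-0.937 -0.001 -0.349]
 [ 0.001 -1.     0.   ]]
tool x heading -1.9276334043271939
```

Call:
{"api": "play_rows", "payload": {"fingers": 70, "rows": [[14.05,1.0,17.57,1.342],[14.05,1.0,17.57,1.342],[14.05,1.0,17.57,1.342],[14.05,1.0,17.57,1.342],[14.05,1.0,17.57,1.342],[14.05,1.0,17.57,1.342],[14.05,1.0,17.57,1.342],[14.05,1.0,17.57,1.342],[14.05,1.0,17.57,1.342],[14.05,1.0,17.57,1.342],[14.05,1.0,17.57,1.342],[14.05,1.0,17.57,1.342],[14.05,1.0,17.57,1.342],[14.05,1.0,17.57,1.342],[14.05,1.0,17.57,1.342],[14.05,1.0,17.57,1.342],[14.05,1.0,17.57,1.342],[14.05,1.0,17.57,1.342],[14.05,1.0,17.57,1.342],[14.05,1.0,17.57,1.342]]}}

```text
clock: 1.82
tcp_pos: [0.5383, -0.0629, 0.2013]
tool_rot: [-0.137, -2.156, 2.155]
force: [0.9, 0.0, -0.0]
grip_width: 0.0702
```

```bash
python3 - <<'E'
from h import *
s=state(); M=R.from_rotvec(s['tool_rot']).as_matrix(); print(M.round(4)); print(s['tcp_pos'],s['force'],s['joint_positions'])
im=optics.snapshot('wrist'); cv2.imwrite('pics/w1.png',im[:,:,::-1])
im=optics.snapshot('side'); cv2.imwrite('pics/s1.png',im[:,:,::-1])
E
```

```text
[[-9.919e-01 -3.000e-04 -1.271e-01]
 [ 1.271e-01  3.000e-04 -9.919e-01]
 [ 3.000e-04 -1.000e+00 -3.000e-04]]
[ 0.5383255  -0.06290837  0.20126438] [ 0.89874906  0.02313166 -0.03471222] [ 1.72303290e-01  2.50197440e-01  2.55862719e-02 -3.57380291e-04
 -1.34639039e+00 -2.99622567e-01]
```

View pics/w1.png

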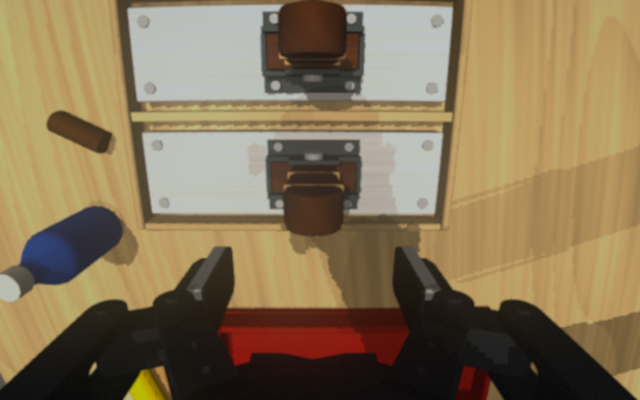

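View pics/s1.png

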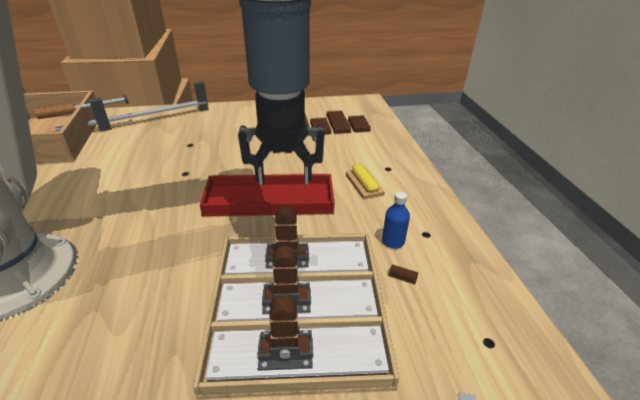

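```bash
python3 - <<'E'
from h import *
m=optics.camera_model('wrist'); T=np.linalg.inv(m['tool_from_camera'])
def proj(Pw):
    s=state(); M=R.from_rotvec(s['tool_rot']).as_matrix()
    t=M.T@(np.array(Pw)-s['tcp_pos']); c=T[:3,:3]@t+T[:3,3]; u=c[:2]/c[2]; u=u*(1+m['k1']*(u@u)); return m['mtx'][:2,:2]@u+m['mtx'][:2,2]
s=state();print('tcp',proj(s['tcp_pos']))
print('h0 top',proj([.5392,-.0637,.148]),'h1',proj([.5259,-.1701,.148]))
print('b0 sole corners',[proj([.559+a*.9918+b*.129,-.0662-a*.129+b*.9918,.028]).round() for a in(-.14,.14) for b in(-.04,.04)])
# foot of handle from wrist: bolt plate white hex ~ (315,156)/(313,77)
for p in [(314,187),(313,230),(312,3),(312,55)]: print(p,plane('wrist',[p],.148).round(4))
E
```

```text
tcp [312.72790367 256.83094909]
h0 top [311.32702697 215.62965348] h1 [310.84137167  24.73822024]
b0 sole corners [array([442., 132.]), array([434., 213.]), array([140., 131.]), array([151., 212.])]
(314, 187) [[ 0.5353 -0.0814  0.148 ]]
(313, 230) [[ 0.5394 -0.0542  0.148 ]]
(312, 3) [[ 0.5239 -0.1807  0.148 ]]
(312, 55) [[ 0.5272 -0.1548  0.148 ]]
```

The wrist view matches the model: handle 0's top is at about (313,208), and the soles and fiducials project where predicted. I'll go down astride handle 0, fingers 60 mm apart.

Call:
{"api": "play_rows", "payload": {"fingers": 60, "rows": [[0,1,0.06,0],[0,2,0.06,0],[0,3,0.06,0],[0,3.5,0.06,0],[0,3.83,0.06,0],[0,3.83,0.06,0],[0,3.83,0.06,0],[0,3.83,0.06,0]]}}

```text
clock: 2.58
tcp_pos: [0.5397, -0.0651, 0.0881]
tool_rot: [-0.14, -2.157, 2.157]
force: [-0.6, -0.7, 0.2]
grip_width: 0.0601
```

```bash
python3 - <<'E'
from h import *
s=state(); print(s['tcp_pos'],s['force'],s['wrist_torque'],s['grip_width'])
im=optics.snapshot('side'); cv2.imwrite('pics/s2.png',cv2.resize(im[80:300,180:420,::-1],None,fx=3,fy=2.7))
print(state()['force'],state()['clock'])
E
```

```text
[ 0.53967137 -0.06511312  0.0880849 ] [-0.60076197 -0.66966553  0.19530622] [ 0.04594457 -0.08156193 -0.02603218] 0.06009413798547671
[ 0.41341803  0.35008298 -0.84606872] 2.6333
```

View pics/s2.png

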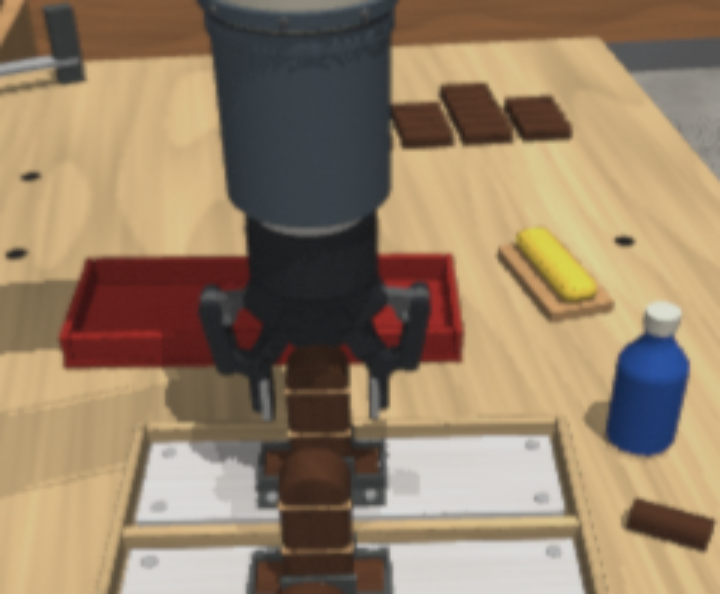

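Fingers straddle handle 0 with about 10 mm clearance each side. Now a gentle push away, which is along −tool x.

Call:
{"api": "play_rows", "payload": {"rows": [[-0.1,0,0,0],[-0.2,0,0,0],[-0.25,0,0,0],[-0.25,0,0,0],[-0.25,0,0,0]]}}

```text
clock: 3.05
tcp_pos: [0.5461, -0.0665, 0.0864]
tool_rot: [-0.138, -2.155, 2.155]
force: [0.2, -0.1, 0.4]
grip_width: 0.0601
```

Call:
{"api": "play_rows", "payload": {"rows": [[-0.02,0,0,0],[-0.04,0,0,0],[-0.04,0,0,0],[-0.04,0,0,0]]}}

```text
clock: 3.38
tcp_pos: [0.5471, -0.0666, 0.0863]
tool_rot: [-0.138, -2.155, 2.155]
force: [-0.2, 0.5, -0.6]
grip_width: 0.0601
```

Call:
{"api": "play_rows", "payload": {"rows": [[-0.02,0,0,0],[-0.04,0,0,0],[-0.04,0,0,0],[-0.04,0,0,0]]}}

```text
clock: 3.72
tcp_pos: [0.5483, -0.0668, 0.0864]
tool_rot: [-0.138, -2.155, 2.155]
force: [0.3, 0.5, -0.2]
grip_width: 0.06
```

Call:
{"api": "play_rows", "payload": {"rows": [[-0.015,0,0,0],[-0.03,0,0,0],[-0.03,0,0,0],[-0.03,0,0,0]]}}

```text
clock: 4.05
tcp_pos: [0.5485, -0.0668, 0.0863]
tool_rot: [-0.137, -2.154, 2.154]
force: [-4.8, 1.9, 3.5]
grip_width: 0.0599
```

Call:
{"api": "play_rows", "payload": {"rows": [[-0.015,0,0,0],[-0.03,0,0,0],[-0.03,0,0,0],[-0.03,0,0,0]]}}

```text
clock: 4.38
tcp_pos: [0.5485, -0.0669, 0.0862]
tool_rot: [-0.135, -2.154, 2.154]
force: [-5.8, 2.6, 5.9]
grip_width: 0.0599
```

Contact came at TCP x≈0.5485, and the force then rose at once to about 5 N with no give, so handle 0 is sound. I'll back off and go over to handle 1.

Call:
{"api": "play_rows", "payload": {"rows": [[0.2,0,0,0],[0.39,0,0,0],[0.39,-1,0,0],[0.39,-2.2,0,0],[0.39,-2.8,0,0],[0.39,-2.8,1,0],[0.39,-2.8,2,0],[0.39,-2.8,3,0],[0.39,-2.8,3.57,0],[0.39,-2.8,3.57,0],[0.39,-2.8,3.57,0],[0.39,-1.8,3.57,0],[0.39,-0.8,3.57,0],[0.39,0,3.57,0],[0.39,0,3.57,0],[0.39,0,3.57,0],[0.29,0,3.57,0],[0.19,0,3.57,0],[0.14,0,3.57,0],[0.14,0,3.57,0]]}}

```text
clock: 6.05
tcp_pos: [0.5335, -0.1727, 0.0876]
tool_rot: [-0.141, -2.156, 2.157]
force: [-0.0, 0.2, -0.6]
grip_width: 0.0602
```

Call:
{"api": "play_rows", "payload": {"rows": [[-0.02,0,0,0],[-0.03,0,0,0],[-0.03,0,0,0],[-0.03,0,0,0]]}}

```text
clock: 6.38
tcp_pos: [0.5331, -0.1728, 0.0864]
tool_rot: [-0.138, -2.155, 2.155]
force: [-0.9, -0.1, -0.4]
grip_width: 0.0597
```

Call:
{"api": "play_rows", "payload": {"rows": [[-0.02,0,0,0],[-0.03,0,0,0],[-0.03,0,0,0],[-0.03,0,0,0]]}}

```text
clock: 6.72
tcp_pos: [0.5341, -0.1729, 0.0864]
tool_rot: [-0.138, -2.155, 2.155]
force: [-0.4, -0.7, -0.4]
grip_width: 0.0596
```

Call:
{"api": "play_rows", "payload": {"rows": [[-0.02,0,0,0],[-0.03,0,0,0],[-0.03,0,0,0],[-0.03,0,0,0]]}}

```text
clock: 7.05
tcp_pos: [0.535, -0.173, 0.0864]
tool_rot: [-0.138, -2.155, 2.155]
force: [0.2, 0.2, -0.6]
grip_width: 0.0601
```

Call:
{"api": "play_rows", "payload": {"rows": [[-0.02,0,0,0],[-0.03,0,0,0],[-0.03,0,0,0],[-0.03,0,0,0]]}}

```text
clock: 7.38
tcp_pos: [0.5358, -0.1731, 0.0864]
tool_rot: [-0.138, -2.155, 2.155]
force: [-0.8, 0.6, -0.1]
grip_width: 0.0598
```

Call:
{"api": "play_rows", "payload": {"rows": [[-0.02,0,0,0],[-0.03,0,0,0],[-0.03,0,0,0],[-0.03,0,0,0]]}}

```text
clock: 7.72
tcp_pos: [0.5368, -0.1733, 0.0864]
tool_rot: [-0.138, -2.155, 2.155]
force: [-0.5, 0.9, 0.6]
grip_width: 0.0599
```

Call:
{"api": "play_rows", "payload": {"rows": [[-0.02,0,0,0],[-0.03,0,0,0],[-0.03,0,0,0],[-0.03,0,0,0]]}}

```text
clock: 8.05
tcp_pos: [0.5377, -0.1734, 0.0864]
tool_rot: [-0.138, -2.155, 2.155]
force: [-0.2, -0.1, 0.7]
grip_width: 0.0606
```

Call:
{"api": "play_rows", "payload": {"rows": [[-0.02,0,0,0],[-0.03,0,0,0],[-0.03,0,0,0],[-0.03,0,0,0]]}}

```text
clock: 8.38
tcp_pos: [0.5386, -0.1735, 0.0864]
tool_rot: [-0.138, -2.155, 2.155]
force: [-0.5, 0.3, 1.0]
grip_width: 0.0599
```

It is still moving freely about 3 mm past the expected contact, so this one looks loose. I'll continue to the stop.

Call:
{"api": "play_rows", "payload": {"rows": [[-0.02,0,0,0],[-0.03,0,0,0],[-0.03,0,0,0],[-0.03,0,0,0]]}}

```text
clock: 8.72
tcp_pos: [0.5388, -0.1735, 0.0863]
tool_rot: [-0.137, -2.155, 2.155]
force: [-3.8, 0.6, 3.1]
grip_width: 0.0601
```

Call:
{"api": "play_rows", "payload": {"rows": [[-0.01,0,0,0],[-0.02,0,0,0],[-0.02,0,0,0],[-0.02,0,0,0]]}}

```text
clock: 9.05
tcp_pos: [0.5389, -0.1735, 0.0863]
tool_rot: [-0.136, -2.154, 2.154]
force: [-5.7, 1.4, 4.2]
grip_width: 0.0603
```

```bash
python3 - <<'E'
from h import *
im=optics.snapshot('side'); cv2.imwrite('pics/s3.png',im[:,:,::-1]); cv2.imwrite('pics/s3z.png',cv2.resize(im[190:370,200:400,::-1],None,fx=3.3,fy=3.3,interpolation=cv2.INTER_CUBIC))
E
```

```text
(no output)
```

View pics/s3z.png

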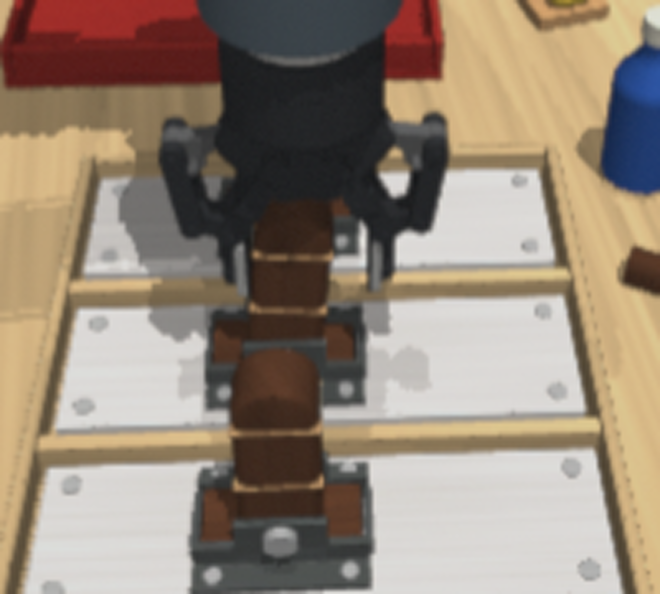

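Call:
{"api": "play_rows", "payload": {"rows": [[0.2,0,0,0],[0.4,0,0,0],[0.6,0,0,0],[0.7,0,0,0],[0.7,0,0,0],[0.7,0,0,0]]}}

```text
clock: 9.6
tcp_pos: [0.5193, -0.171, 0.0866]
tool_rot: [-0.139, -2.156, 2.156]
force: [-0.3, 0.1, 0.6]
grip_width: 0.0596
```

The middle handle visibly leans forward, top to the right, so it is the loose one. Now I'll rock it back.

Call:
{"api": "play_rows", "payload": {"rows": [[0.04,0,0,0],[0.08,0,0,0],[0.12,0,0,0],[0.13,0,0,0],[0.13,0,0,0],[0.13,0,0,0]]}}

```text
clock: 10.1
tcp_pos: [0.5153, -0.1705, 0.0863]
tool_rot: [-0.138, -2.155, 2.155]
force: [-0.1, -0.2, -0.1]
grip_width: 0.0603
```

Call:
{"api": "play_rows", "payload": {"rows": [[0.02,0,0,0],[0.04,0,0,0],[0.06,0,0,0],[0.06,0,0,0],[0.06,0,0,0]]}}

```text
clock: 10.52
tcp_pos: [0.5136, -0.1703, 0.0865]
tool_rot: [-0.138, -2.155, 2.155]
force: [0.4, 0.6, 1.0]
grip_width: 0.06
```

Call:
{"api": "play_rows", "payload": {"rows": [[0.02,0,0,0],[0.03,0,0,0],[0.03,0,0,0],[0.03,0,0,0]]}}

```text
clock: 10.85
tcp_pos: [0.5126, -0.1701, 0.0864]
tool_rot: [-0.138, -2.155, 2.155]
force: [-0.4, -1.5, 0.2]
grip_width: 0.06
```

Call:
{"api": "play_rows", "payload": {"rows": [[0.02,0,0,0],[0.03,0,0,0],[0.03,0,0,0],[0.03,0,0,0]]}}

```text
clock: 11.18
tcp_pos: [0.5117, -0.17, 0.0864]
tool_rot: [-0.138, -2.155, 2.155]
force: [0.4, 0.2, 0.1]
grip_width: 0.0601
```

Call:
{"api": "play_rows", "payload": {"rows": [[0.01,0,0,0],[0.02,0,0,0],[0.02,0,0,0],[0.02,0,0,0]]}}

```text
clock: 11.52
tcp_pos: [0.5116, -0.17, 0.0865]
tool_rot: [-0.139, -2.156, 2.156]
force: [2.5, -0.9, -0.9]
grip_width: 0.0598
```

Call:
{"api": "play_rows", "payload": {"rows": [[0.01,0,0,0],[0.02,0,0,0],[0.02,0,0,0],[0.02,0,0,0]]}}

```text
clock: 11.85
tcp_pos: [0.5113, -0.17, 0.0866]
tool_rot: [-0.14, -2.156, 2.156]
force: [4.9, -1.3, -1.6]
grip_width: 0.0599
```

```bash
python3 - <<'E'
from h import *
print(state()['force'])
im=optics.snapshot('side'); cv2.imwrite('pics/s4.png',im[:,:,::-1]); cv2.imwrite('pics/s4z.png',cv2.resize(im[190:370,200:400,::-1],None,fx=3.3,fy=3.3,interpolation=cv2.INTER_CUBIC))
E
```

```text
[ 4.89575832 -1.26634995 -1.57565832]
```

View pics/s4z.png

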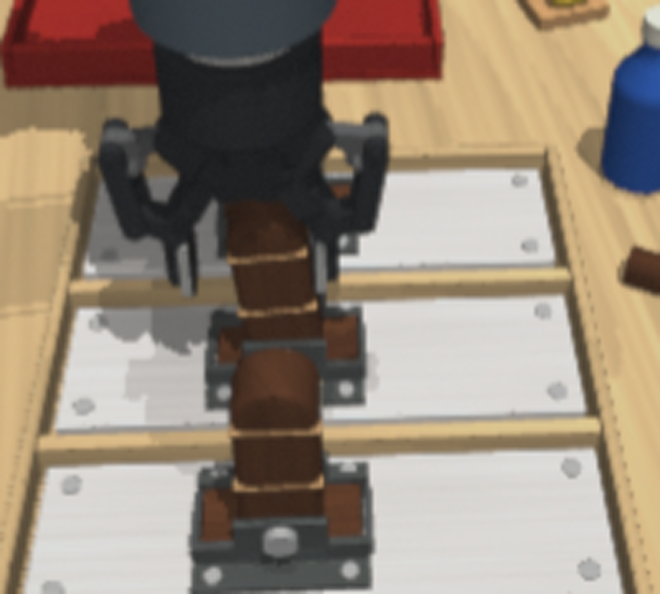

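Handle rocked clearly back; total give is about 7.5 mm at pad height. I'll centre on it and grip.

Call:
{"api": "play_rows", "payload": {"rows": [[-0.2,0,0,0],[-0.4,0,0,0],[-0.48,0,0,0],[-0.48,0,0,0],[-0.48,0,0,0]]}}

```text
clock: 12.32
tcp_pos: [0.5245, -0.1717, 0.086]
tool_rot: [-0.137, -2.155, 2.154]
force: [-0.3, -0.1, -1.0]
grip_width: 0.0598
```

Call:
{"api": "play_rows", "payload": {"fingers": 25, "rows": [[0,0,0,0],[0,0,0,0],[0,0,0,0],[0,0,0,0],[0,0,0,0],[0,0,0,0],[0,0,0,0],[0,0,0,0],[0,0,0,0],[0,0,0,0]]}}

```text
clock: 13.15
tcp_pos: [0.5246, -0.1717, 0.0864]
tool_rot: [-0.138, -2.155, 2.155]
force: [-2.3, 0.6, 3.1]
grip_width: 0.0392
```

Call:
{"api": "play_rows", "payload": {"rows": [[0,-0.1,0,0],[0,-0.2,0,0],[0,-0.35,0,0],[0,-0.5,0,0],[0,-0.7,0,0],[0,-0.9,0,0],[0,-1.2,0,0],[0,-1.5,0,0],[0,-1.8,0,0],[0,-2.1,0,0],[0,-2.4,0,0],[0,-2.7,0,0],[0,-3.0,0,0],[0,-3.2,0,0],[0,-3.3,0,0],[0,-3.3,0,0],[0,-3.3,0,0]]}}

```text
clock: 14.57
tcp_pos: [0.5247, -0.1716, 0.1851]
tool_rot: [-0.138, -2.155, 2.155]
force: [0.4, -0.2, -9.5]
grip_width: 0.0392
```

```bash
python3 - <<'E'
from h import *
s=state();print(s['force'],s['tcp_pos'],s['grip_width'])
im=optics.snapshot('side'); cv2.imwrite('pics/s5.png',im[:,:,::-1])
E
```

```text
[ 0.4412605  -0.15214044 -9.5115102 ] [ 0.52466144 -0.17157929  0.18506692] 0.03917462734318753
```

View pics/s5.png

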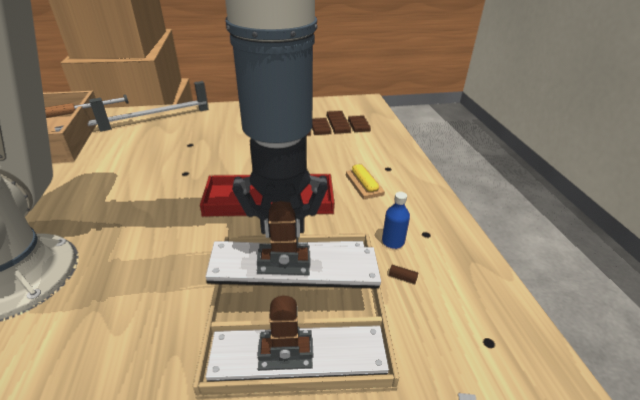

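Lifted by 8–9 N of weight, nose down as expected for the loose handle. I'll go higher to clear handle 0, then cross to the tray.

Call:
{"api": "play_rows", "payload": {"rows": [[0,-0.4,0,0],[0,-1.0,0,0],[0,-1.6,0,0],[0,-2.1,0,0],[0,-2.4,0,0],[0,-2.5,0,0],[0,-2.5,0,0]]}}

```text
clock: 15.2
tcp_pos: [0.525, -0.1716, 0.2603]
tool_rot: [-0.139, -2.156, 2.155]
force: [-0.7, -0.0, -9.6]
grip_width: 0.0394
```

Call:
{"api": "play_rows", "payload": {"rows": [[0.05,0,-0.2,0],[0.15,0,-0.6,0],[0.3,0,-1.2,0],[0.4,0,-2.0,0],[0.6,0,-2.8,0],[0.75,0,-3.6,0],[0.9,0,-4.4,0],[1.1,0,-5.2,0],[1.25,0,-6.0,0],[1.4,0,-6.8,0],[1.6,0,-7.6,0],[1.75,0,-8.4,0],[1.9,0,-9.2,0],[2.1,0,-10.0,0],[2.2,0,-10.6,0],[2.28,0,-11.0,0],[2.31,0,-11.19,0],[2.31,0,-11.19,0],[2.31,0,-11.19,0],[2.31,0,-11.19,0]]}}

```text
clock: 16.87
tcp_pos: [0.4989, 0.1691, 0.2604]
tool_rot: [-0.139, -2.154, 2.155]
force: [0.5, 0.2, -8.6]
grip_width: 0.0396
```

```bash
python3 - <<'E'
from h import *
s=state();print(s['force'],s['tcp_pos'],s['grip_width'],s['clock'])
im=optics.snapshot('side'); cv2.imwrite('pics/s6.png',im[:,:,::-1])
im=optics.snapshot('top'); cv2.imwrite('pics/t6.png',im[:,:,::-1])
E
```

```text
[ 0.54487301  0.15297937 -8.60665198] [0.498943   0.16914831 0.26038236] 0.03963366041912833 16.8667
```

View pics/s6.png

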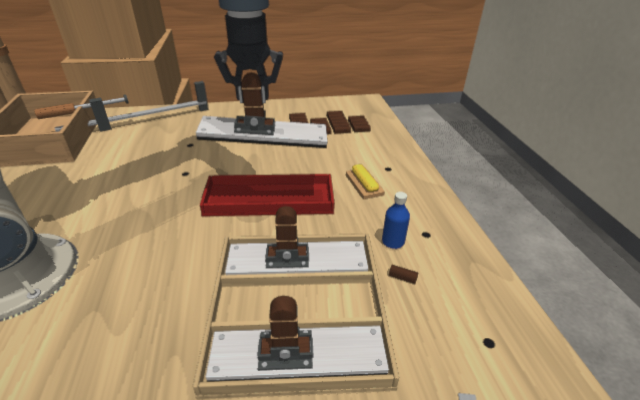

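View pics/t6.png

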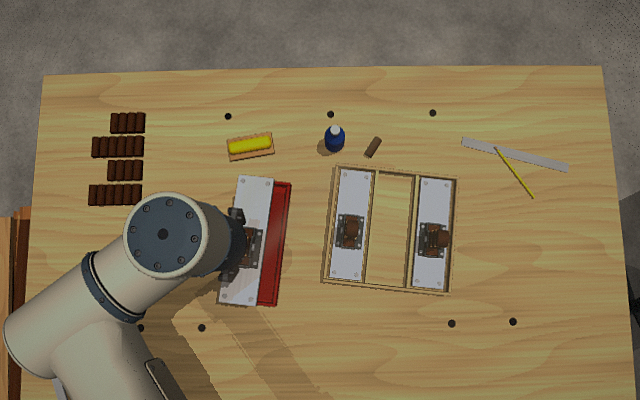

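Block hangs over the tray, slightly nose-down. Lowering partway, then I'll check alignment.

Call:
{"api": "play_rows", "payload": {"rows": [[0,0.3,0,0],[0,0.8,0,0],[0,1.4,0,0],[0,2.0,0,0],[0,2.6,0,0],[0,3.2,0,0],[0,3.6,0,0],[0,3.8,0,0],[0,3.8,0,0],[0,3.8,0,0]]}}

```text
clock: 17.8
tcp_pos: [0.4993, 0.1698, 0.1466]
tool_rot: [-0.139, -2.155, 2.156]
force: [-0.3, -0.0, -8.4]
grip_width: 0.0396
```

```bash
python3 - <<'E'
from h import *
s=state();print(s['force'],s['tcp_pos'],s['grip_width'],s['clock'])
im=optics.snapshot('top'); cv2.imwrite('pics/t7.png',cv2.resize(im[160:320,190:330,::-1],None,fx=3.5,fy=3.5,interpolation=cv2.INTER_CUBIC))
im=optics.snapshot('side'); cv2.imwrite('pics/s7.png',im[:,:,::-1])
E
```

```text
[-2.54055051e-01 -1.41437203e-03 -8.35818864e+00] [0.49929186 0.16981033 0.14664694] 0.03964508759055559 17.8
```

View pics/t7.png

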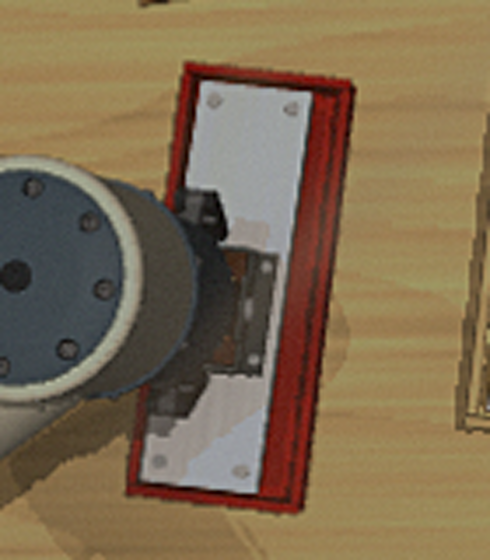

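View pics/s7.png

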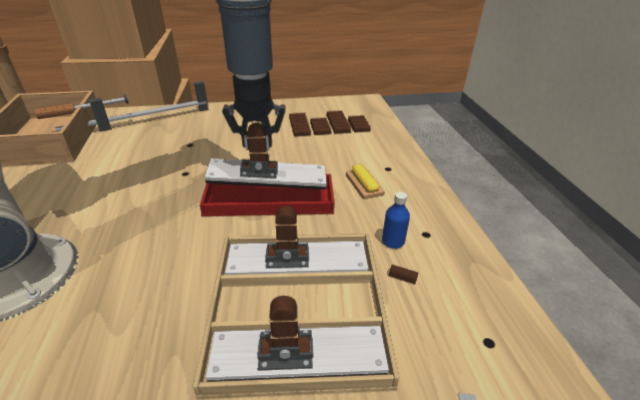

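```bash
python3 - <<'E'
from h import *
th=-.1275;ux=np.array([np.cos(th),np.sin(th)]);uy=np.array([-ux[1],ux[0]])
def f(px,z): P=plane('top',[px],z)[0]; return (P@ np.r_[ux,0]*1000).round(1),(P@np.r_[uy,0]*1000).round(1)
z=lambda x,y:(190+x/3.5,160+y/3.5)
print('block R corners',f(z(310,92),.078),f(z(262,492),.100),'L far',f(z(200,82),.078))
print('tray outer corners',f(z(352,80),.036),f(z(302,512),.036),f(z(187,64),.036),f(z(130,493),.036))
c=np.array([.5184,.1677]);print('tray c',c@ux,c@uy)
c=np.array([.4993,.1698])+.02*ux;print('block exp',c@ux,c@uy)
E
```

```text
block R corners (np.float64(630.6), np.float64(193.3)) (np.float64(354.4), np.float64(188.8)) L far (np.float64(629.2), np.float64(271.9))
tray outer corners (np.float64(649.2), np.float64(169.1)) (np.float64(336.9), np.float64(167.0)) (np.float64(647.9), np.float64(291.8)) (np.float64(336.0), np.float64(290.5))
tray c 0.49286821915608503 0.23225582564471725
block exp 0.4936562309918319 0.23191012233753933
```

At its own height the block projects to a centre within 2 mm of the tray centre. Lowering to the floor.

Call:
{"api": "play_rows", "payload": {"rows": [[0,0.2,0.04,0],[0,0.4,0.04,0],[0,0.6,0.04,0],[0,0.8,0.04,0],[0,1.0,0.04,0],[0,1.1,0.04,0],[0,1.2,0.04,0],[0,1.3,0.04,0],[0,1.4,0.04,0],[0,1.5,0.04,0],[0,1.6,0.04,0],[0,1.7,0.04,0],[0,1.8,0.04,0],[0,1.87,0.04,0],[0,1.93,0.04,0],[0,1.93,0.04,0],[0,1.93,0.04,0]]}}

```text
clock: 19.32
tcp_pos: [0.4989, 0.1689, 0.0885]
tool_rot: [-0.138, -2.155, 2.155]
force: [0.2, 0.0, -7.8]
grip_width: 0.0396
```

```bash
python3 - <<'E'
from h import *
im=optics.snapshot('side'); cv2.imwrite('pics/s8.png',cv2.resize(im[60:240,170:370,::-1],None,fx=3.3,fy=3.3,interpolation=cv2.INTER_CUBIC))
s=state();print(s['force'],s['wrist_torque'],s['tcp_pos'],s['grip_width'],s['clock'])
E
```

```text
[-0.87059101 -0.2712764  -8.06380843] [0.01574827 0.1670818  0.02851774] [0.49892322 0.16891027 0.08859593] 0.03941851923483371 19.3667
```

View pics/s8.png

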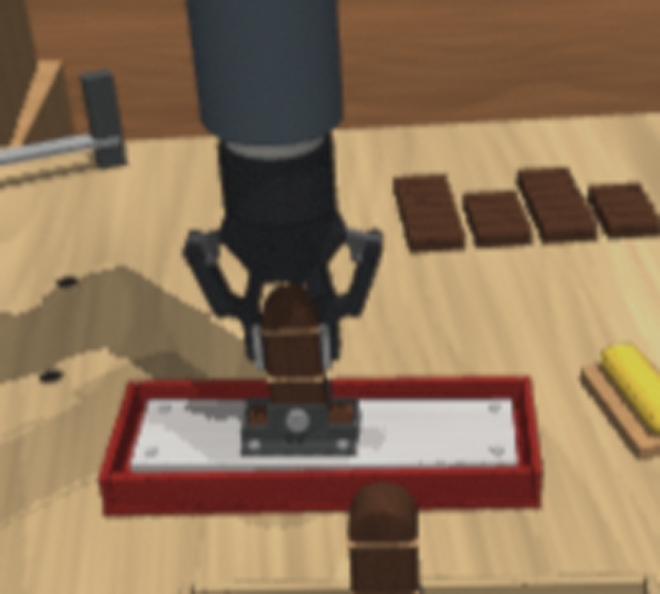

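Call:
{"api": "play_rows", "payload": {"rows": [[0,0.03,0,0],[0,0.07,0,0],[0,0.07,0,0],[0,0.07,0,0]]}}

```text
clock: 19.7
tcp_pos: [0.4989, 0.1689, 0.0865]
tool_rot: [-0.138, -2.156, 2.155]
force: [-1.7, 0.4, -6.9]
grip_width: 0.0394
```

Call:
{"api": "play_rows", "payload": {"rows": [[0,0.03,0,0],[0,0.05,0,0],[0,0.05,0,0],[0,0.05,0,0]]}}

```text
clock: 20.03
tcp_pos: [0.499, 0.169, 0.0865]
tool_rot: [-0.139, -2.156, 2.156]
force: [-6.6, -0.6, 4.7]
grip_width: 0.0395
```

Call:
{"api": "play_rows", "payload": {"rows": [[0,0.03,0,0],[0,0.05,0,0],[0,0.05,0,0],[0,0.05,0,0]]}}

```text
clock: 20.37
tcp_pos: [0.499, 0.169, 0.0864]
tool_rot: [-0.14, -2.157, 2.156]
force: [-10.3, -0.2, 13.7]
grip_width: 0.0394
```

On the floor: contact at TCP z≈0.0865, the same as at the grasp. I'll ease off 1.5 mm and let go.

Call:
{"api": "play_rows", "payload": {"rows": [[0,-0.05,0,0],[0,-0.05,0,0],[0,-0.05,0,0]]}}

```text
clock: 20.62
tcp_pos: [0.499, 0.169, 0.0864]
tool_rot: [-0.139, -2.156, 2.156]
force: [-6.8, 0.2, 7.2]
grip_width: 0.0396
```

Call:
{"api": "play_rows", "payload": {"fingers": 62, "rows": [[0,0,0,0],[0,0,0,0],[0,0,0,0],[0,0,0,0],[0,0,0,0],[0,0,0,0],[0,0,0,0],[0,0,0,0]]}}

```text
clock: 21.28
tcp_pos: [0.4989, 0.1689, 0.0849]
tool_rot: [-0.138, -2.155, 2.155]
force: [0.2, 0.0, 0.0]
grip_width: 0.0616
```

Released cleanly, with zero force. Going up and sideways out of the view.

Call:
{"api": "play_rows", "payload": {"rows": [[0,-0.4,0,0],[0,-1,0,0],[0,-2,0,0],[0,-3,0,0],[0,-4,0,0],[0,-5,0,0],[0,-5,-1,0],[0,-5,-2,0],[0,-5,-3,0],[0,-5,-4,0],[0,-5,-5,0],[0,-5,-6,0],[0,-5,-6,0],[0,-5,-6,0]]}}

```text
clock: 22.45
tcp_pos: [0.5215, 0.3487, 0.2336]
tool_rot: [-0.135, -2.154, 2.157]
force: [-0.3, -0.1, 0.0]
grip_width: 0.0624
```

```bash
python3 - <<'E'
from h import *
im=optics.snapshot('top'); cv2.imwrite('pics/t9.png',im[:,:,::-1])
im2=optics.snapshot('side'); cv2.imwrite('pics/s9.png',im2[:,:,::-1])
b=im[:,:,::-1].copy(); H,S,V=cv2.split(cv2.cvtColor(b,cv2.COLOR_BGR2HSV))
w=((S<40)&(V>130)).astype(np.uint8)*255; w[:150]=0; w[:,:215]=0;w[:,465:]=0;w[310:]=0
w=cv2.morphologyEx(w,cv2.MORPH_OPEN,np.ones((3,3)));cv2.imwrite('pics/m9.png',w)
for r in rect('top',w,.028): print(r)
c,_=cv2.findContours(w,cv2.RETR_EXTERNAL,cv2.CHAIN_APPROX_NONE)
P=np.vstack([plane('top',k[:,0],.028)[:,:2] for k in c if cv2.contourArea(k)>500 and k[:,0,0].mean()<300])
print(cv2.minAreaRect((P*1000).astype(np.float32)))
E
```

```text
(array([0.42038354, 0.18133844]), [77.4947509765625, 78.55974578857422], np.float32(1.442766), (237, 263, 34, 35))
(array([ 0.435116  , -0.26203342]), [77.5986328125, 82.25752258300781], np.float32(-0.13137263), (413, 253, 32, 36))
(array([ 0.46203168, -0.05342669]), [78.2943115234375, 83.04666137695312], np.float32(-0.1289489), (330, 247, 34, 33))
(array([0.60030664, 0.15763187]), [78.71986389160156, 117.121337890625], np.float32(-0.13007045), (245, 186, 36, 48))
(array([ 0.61335901, -0.28569922]), [78.74795532226562, 116.5078125], np.float32(-0.1295837), (418, 178, 33, 47))
(array([ 0.63410699, -0.07610764]), [78.45515441894531, 126.78556823730469], np.float32(-0.1274424), (337, 169, 34, 52))
((520.166015625, 168.18948364257812), (78.79396057128906, 278.8494873046875), 82.49590301513672)
```

View pics/t9.png

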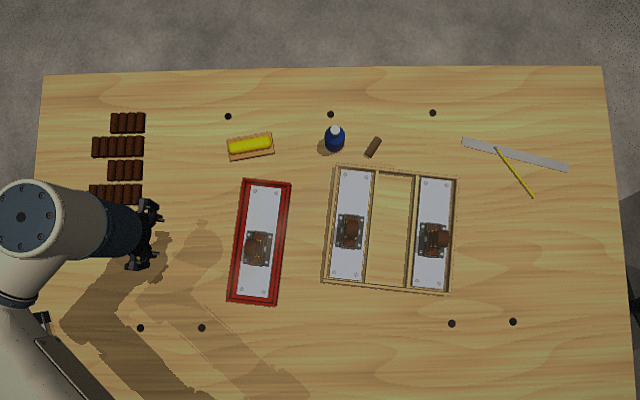

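View pics/s9.png

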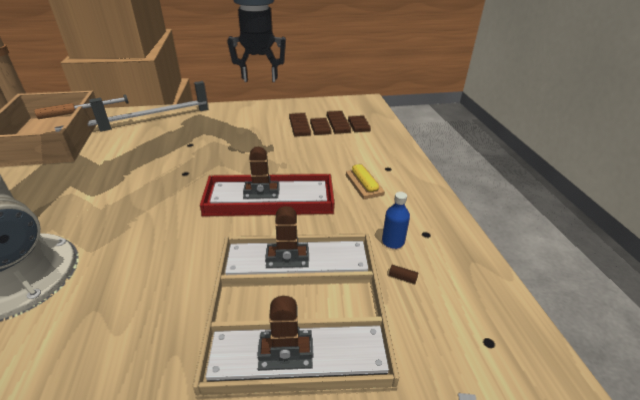

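The block lies flat in the tray: it measures 278.8 x 78.8 mm at floor height, centred at (0.520, 0.168). The tray centre is (0.518, 0.168). The sound blocks have moved less than 0.2 mm.

```bash
python3 -c "
from station import ticket
print(ticket.sign_off())"
```

```text
the job is handed in; nothing more can be done
None
```

The block with the loose handle is lying flat in the red repair tray, and I handed the job in at about 22.5 s; sign-off reports no verdict.

- **Finding it:** The left handle went stiff within 0.5 mm of contact, at about 5 N, so I took it as sound after pushing it away only. The middle handle moved freely until it stopped, away and then back, about 7.5 mm in total at pad height. It also visibly leaned in the pictures. I didn't rock the right handle, because the loose one was already found.
- **Moving it:** I lifted the middle block by its handle, and it hung nose-down. I lowered it into the tray and let go.
- **Last checks:**
  - **Loose block:** its centre is about 2 mm from the tray centre, and its outline is full size at floor height, so it lies flat.
  - **Sound blocks:** both moved less than 0.2 mm in the top view.
  - **Bystanders:** none looks moved.
  - **Gripper:** it is clear of everything, with the wrist force back within noise.

**Readings above or off what I expected:**
- My rocking pushes briefly reached 5 to 6 N, above the advised 5 N.
- On set-down, the wrist showed almost the full weight until the last 2 mm, although I expected the nose to touch sooner. I then pressed down with about 14 N before easing off.

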